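# Close the two-part plaster mould against its ejector spring

### The job

Pick up the loose upper half of the plaster mould by its wooden grip, turn it so that its large and small holes match the large and small dowels of the lower half, and lower it onto them. Press it fully home against the sprung ejector pad until the two halves meet flush all round, keep it pressed shut for two seconds, and finish while still holding it pressed: do not let go, or the spring opens the mould. Leave the brush tin, the spool and the spray bottle where they stand.

Things in the scene. Friction and masses are not known exactly. Their poses are not given: they have to be found in the camera images.
- lower_half: Fixed lower mould half: white plaster block 84 (x) x 140 (y) x 40 mm high on a screwed-down plywood board 125 x 175 x 12 mm. Origin at the centre of the board's underside, on the table; z up. The plaster's flat top face (the seam) is 52 mm above the origin. Two upright steel dowels at y = +50 mm (large) and y = -50 mm (small); in the middle a 58 mm round well with the sprung ejector pad.
- dowel_big (a point): Centre of the foot of the large dowel, on the seam face of the lower half (52 mm above the table). The dowel is 20 mm in diameter and 26 mm tall: straight for 19 mm, then tapering to 14 mm at the tip.
- dowel_small (a point): Centre of the foot of the small dowel, on the seam face of the lower half (52 mm above the table). The dowel is 12 mm in diameter and 26 mm tall: straight for 19 mm, then tapering to 6 mm at the tip.
- ejector (a joint): Travel (m) of the round aluminium ejector pad, 44 mm wide, in the middle of the lower half. 0 = up, its flat top 10 mm above the seam; 0.010 = flush with the seam, as when the mould is closed (stop at 0.012). Its spring pushes up with 6 N at 0 and 10 N at 0.010, more than the upper half weighs: unpressed, the mould stays 10 mm open; a push of about 6 N just closes it, press with 8 to 15 N.
- upper_half: Loose upper mould half, 0.32 to 0.44 kg, lying right way up on the table: white plaster slab 84 (x) x 140 (y) x 30 mm, flat underneath. Origin at the centre of its underside; z up. Two through holes at y = +50 mm (large) and y = -50 mm (small). On top, in the middle, a wooden grip batten 22 (x) x 52 (y) x 40 mm high. Closed, its underside lies on the seam, its axes along those of the lower half.
- hole_big (a point): Centre of the large hole (22.5 mm diameter, through, slightly bevelled) at the underside of the upper half.
- hole_small (a point): Centre of the small hole (14.5 mm diameter, through, slightly bevelled) at the underside of the upper half.
- grip (a point): Middle of the wooden grip batten, 56 mm above the underside of the upper half (26 mm above the slab's top face, 14 mm below the batten's top): a place to pinch it from above, across its 22 mm width (the x axis of the upper half).
- brush_tin: Bystander: open yellow tin with brushes standing in it, 72 mm diameter, 85 mm high, brushes to 146 mm. Origin at the centre of its underside.
- spool: Bystander: black thread spool, 38 mm diameter, 46 mm high. Origin at the centre of its underside.
- spray_bottle: Bystander: white spray bottle, 74 mm diameter, 192 mm high. Origin at the centre of its underside.

How it is judged:
On the way, in this order (a step that is already met when the one before it is completed fails the run):
1. the upper half is lifted clear of the table (height (world z) of upper_half above 0.075 m), for 0.1 s.
2. the upper half sits fully home on both dowels, pressed flush against the spring, kept so for 2 s (distance between hole_big and dowel_big below 0.0035 m and distance between hole_small and dowel_small below 0.0035 m and value of joint ejector above 0.0075 m and contact force between upper_half and lower_half above 8 N and contact force between any of the fingers, the arm and upper_half above 3 N), for 2 s.
At the end, for the whole second after the job is handed in: Through the last second: each hole's lower centre is within 3.5 mm of the foot of its own dowel (gap included), the ejector is in by over 7.5 mm, the halves press on each other with over 8 N (pad included), and the robot still holds or presses the upper half (over 3 N) (all of step 2); the arm keeps its last pose, push and grip.
It fails at once if the brush tin is pushed away or knocked over (distance of brush_tin from where it was at the start of the episode above 0.03 m or angle between brush_tin's own z axis and vertical above 0.5 rad).
It fails at once if the spool is pushed away or knocked over (distance of spool from where it was at the start of the episode above 0.03 m or angle between spool's own z axis and vertical above 0.5 rad).
It fails at once if the spray bottle is pushed away or knocked over (distance of spray_bottle from where it was at the start of the episode above 0.03 m or angle between spray_bottle's own z axis and vertical above 0.5 rad).
It also fails if it takes over 42 s, if anything falls off the work surface, if the arm or the gripper's body presses on something with over 40 N, if the wrist force passes 120 N, or if a joint passes its speed limit or range.

### The arm

A 6-joint arm with a two-finger parallel gripper is mounted at the origin on the work surface. World frame = base frame: x ahead of the robot, y to its left, z up, the work surface at z = 0. Lengths are in m, angles in rad, forces in N, time in s.
With the tool pointing down it reaches from about 0.375 to 0.9 m from the base axis. Payload 3.1 kg.
Tool frame: the origin (TCP) lies midway between the tips of the shut fingers; the grasp point (between the pads) lies 19 mm behind it; z points along the fingers, y is the line along which they close (so a half turn about z gives the same grasp; the last joint's range is limited). The gripper opens to 85 mm and grips with 20 to 120 N. Pads are 22 mm wide; open, the fingers measure 114 mm over their backs; the gripper's body (76 mm by 85 mm) begins 54 mm behind the grasp point. The pads swing forward as they close: fully open they stand 13 mm farther back than shut.
Start: joints at [-0.178, 0.527, 1.433, -0, 1.181, -0.178], TCP at [0.625, 0, 0.231] pointing down, gripper open.
Joint ranges: [-3.08, 3.08], [-0.75, 2.2], [0.22, 2.44], [-1.43, 4.57], [0, 2.65], [-2.85, 2.85]. Speed limits (rad/s): [2.79, 2.79, 3.14, 3.14, 3.14, 3.14].

### API

Orientations are given as a unit quaternion [x, y, z, w].
In Python, from station import manip gives the robot as it stands.
- The arm moves only by the tool move_arm, never from a script. Its argument "increments" is a list that holds one entry, the list of rows, each a list of 5 numbers: the gripper's target within -1 to 1 (shut at 1, half-way at 0, fully open at -1), then the shift along the world's x, y, z in m, then the turn about the world's z in degrees. In form: [[[fingers, dx, dy, dz, twist], ...]]. A call has 1 to 8 rows; each row shifts and turns the commanded pose from where the row before left it; what a row does not reach is not made up. A row lasts 1/10 s, in which the tool goes at most 50 mm and 8.59 degrees, less where a joint would pass 70% of its speed; a pose out of reach is approached as far as the arm can. A call with a gripper value outside its range is refused whole. The fingers move at their own pace and stop on an object; "newtons" is the grip in N (left out, the last holds). Time passes only in rows, so rows that do not move let the fingers close. It gives the time, the measured TCP pose, the force, the opening and the grip force at its end, in the units of the state.
- manip.sense(): the state, without advancing time (a new reading comes with each control period).
- manip.snapshot(name): name is "scene" or "side" or "wrist"; returns a dict with "img" (420x560x3 uint8, red, green, blue), "fx", "fy", "cx", "cy" (pixels), "world_to_cam" (4x4, takes a point from world to camera coordinates); the wrist camera has in their place "tool_from_camera" (4x4, takes a point from camera to tool coordinates, whose origin is the TCP and whose axes are the flange's). Camera axes: x right, y down, z forward; pixel columns grow to the right and rows downward; lengths in m; the calibration is good to about 2 mm. The wrist camera is an equidistant fisheye: a pixel r from the principal point sees the ray r / f radians off the axis. A picture is of the moment at which its call begins: read the wrist's pose just before it. There is no depth.
- manip.sign_off(): hands the job in; it is judged then, once.
Trained networks look in the newest picture that a camera, given by its name, has taken for a name from the list of things; names that differ only in an ending like _2 or _b are one class to them, and where a whole thing is asked for, a point or a joint stands for the part that bears it (a point fixed in the world has none). Each returns a list of dicts, best first, with "confidence" (0 to 1); they miss things now and then, are a little off and sometimes report something else, mostly with a low value. They report only what shows in the picture. A call takes as long as a camera call.
- manip.spot_in(label, camera): "xyz" ([x, y, z] in m, in world coordinates, good to about 4 mm: the middle of the surface that is visible of it).
- manip.mark_of(label, camera): "xyz" ([x, y, z] in m, in world coordinates, good to about 4 mm: a listed point, or the origin of a listed thing).
The state is a dict: "t": time; "q": joint angles; "qd": joint speeds; "tau": joint torques, N m; "tcp_pos": TCP position; "tool_rot": TCP orientation; "force": force on the tool from outside, world axes, zero at the start; "ft_torque": the same for the moment, N m; "finger_gap": opening from 0.0 (shut) to 1.0 (fully open); "gripper_force": force on a finger pad.
Only numpy, scipy, OpenCV 4.12 (cv2) and the standard library are available. Lean on these libraries where they do the work, as an engineer would, in place of code of your own. Each camera call takes 0.05 s, during which the arm holds its last target. There are 200 camera calls.

## Working session

There is one attempt and no reset: what is moved stays moved. The work goes in short steps, Python scripts to look and compute and a tool call to move; the robot and the scene stay as the last step left them, time stands still between calls to the robot, and variables do not carry over. Pictures are saved under pics/ and viewed, at most 10 in all, crops included, and the job is handed in when it is done.

Besides the shell and the picture viewer there is one more tool, called after "Call:" as name([rows], argument=value, ...), one row to a line, values as JSON. move_arm: Moves the arm, as the interface text tells. Its arguments: {"type":"object","properties":{"increments":{"type":"array","items":{"type":"array","items":{"type":"array","items":{"type":"number"}}}},"newtons":{"type":"number"}},"required":["increments"]}

```bash
mkdir -p pics; ls; cat > h.py <<'E'
import numpy as np, cv2
from station import manip
def shot(cam,name=None):
    s=manip.sense(); p=manip.snapshot(cam)
    if name: cv2.imwrite('pics/'+name,cv2.cvtColor(p['img'],cv2.COLOR_RGB2BGR))
    return s,p
E
python3 - <<'E'
from h import *
for c in ['scene','side','wrist']:
    s,p=shot(c,c+'0.png')
    print(c,s['t'])
    for l in ['hole_big','hole_small','grip','upper_half','dowel_big','dowel_small','lower_half','brush_tin','spool','spray_bottle']:
        for r in manip.mark_of(l,c)[:2]: print(l,np.round(r['xyz'],4),round(r['confidence'],2))
a=cv2.imread('pics/scene0.png');b=cv2.imread('pics/side0.png')
print(manip.sense())
E
```

```text
pics
scene 0.0
hole_big [5.933e-01 2.419e-01 5.000e-04] 0.85
hole_small [ 0.5296  0.1764 -0.0023] 0.78
grip [0.5615 0.2073 0.0571] 0.62
upper_half [0.5686 0.2133 0.0025] 0.76
dowel_big [ 0.5857 -0.0862  0.051 ] 0.8
dowel_small [ 0.5517 -0.1793  0.0562] 0.77
lower_half [ 0.5677 -0.1339 -0.001 ] 0.66
brush_tin [ 0.6443  0.3709 -0.0008] 0.73
spool [0.7521 0.0114 0.001 ] 0.73
spray_bottle [ 0.4425 -0.4224  0.0007] 0.64
side 0.55
hole_big [0.6002 0.2436 0.0019] 0.82
hole_small [ 0.5254  0.176  -0.0042] 0.82
grip [0.5673 0.2121 0.0557] 0.81
upper_half [ 0.5676  0.2102 -0.0007] 0.93
dowel_big [ 0.5869 -0.0818  0.0497] 0.65
dowel_small [ 0.5534 -0.1796  0.0541] 0.78
lower_half [ 0.5709 -0.131   0.0008] 0.76
brush_tin [ 0.6466  0.3694 -0.0025] 0.76
spool [ 0.7492  0.014  -0.0025] 0.75
spray_bottle [ 0.4377 -0.4295 -0.003 ] 0.98
wrist 1.1
hole_small [ 0.5351  0.1759 -0.0043] 0.62
upper_half [0.5655 0.2144 0.0007] 0.56
dowel_big [ 0.5917 -0.0862  0.0491] 0.94
dowel_small [ 0.548  -0.1808  0.0517] 0.75
lower_half [ 0.5695 -0.1336  0.0052] 0.75
brush_tin [ 0.5328  0.1743 -0.0019] 0.25
spool [0.7466 0.0079 0.0068] 0.94
{'t': 1.65, 'q': array([-1.78531750e-01,  5.27507643e-01,  1.43271453e+00, -1.17512386e-05,
        1.18139050e+00, -1.78504444e-01]), 'qd': array([ 0.00064184, -0.00080048, -0.00041429,  0.00218331, -0.00055398,
       -0.00029114]), 'tau': array([-2.63958736e-04, -4.42319584e+01, -1.78414375e+01, -2.80090107e-04,
        8.34730981e-04,  5.68138859e-06]), 'tcp_pos': array([6.24971370e-01, 1.15086886e-05, 2.31301060e-01]), 'tool_rot': array([ 7.07114858e-01,  7.07098704e-01, -1.01750671e-05, -5.12425629e-06]), 'force': array([ 0.03022506, -0.4327641 , -0.65937456]), 'ft_torque': array([ 0.0008804 , -0.01575688, -0.00528231]), 'gripper_force': 0.0, 'finger_gap': 1.0001799052827547}
```

View pics/scene0.png

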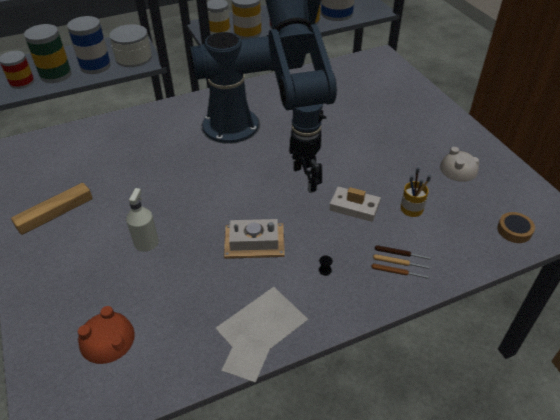

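Call:
move_arm([
  [[-1,-0.007,0.025,0,-7],[-1,-0.008,0.035,0,-8],[-1,-0.01,0.035,0,-8],[-1,-0.01,0.035,0,-8],[-1,-0.01,0.035,0,-8],[-1,-0.01,0.025,0,-7],[-1,-0.004,0.02,0,0],[-1,0,0,0,0]],
])

```text
t: 2.45
tcp_pos: [0.565, 0.2126, 0.2314]
tool_rot: [0.926, 0.376, 0.0, -0.0]
force: [-0.5, -0.3, 0.6]
finger_gap: 0.996
gripper_force: 0.0
```

The scene picture agrees with the networks: the upper half with its grip is at pixel (355,203), the lower half at (255,237), the spool at (326,265), the tin at (414,200) and the bottle at (143,225).

```bash
python3 - <<'E'
from h import *
for c in ['wrist']:
    s,p=shot(c,c+'1.png')
    print(s['tcp_pos'],p['fx'],p['cx'],p['cy'],p['tool_from_camera'])
    for l in ['hole_big','hole_small','grip']:
        for r in manip.mark_of(l,c)[:2]: print(l,np.round(r['xyz'],4),round(r['confidence'],2))
E
```

```text
[0.5649796  0.21261798 0.23140739] 325.19226210127806 274.2879549306538 210.05465785350222 [[-6.46997096e-04 -9.56872131e-01 -2.90508704e-01  7.53430679e-02]
 [ 9.99999785e-01 -5.87193726e-04 -2.93029585e-04 -1.05289411e-03]
 [ 1.09806955e-04 -2.90508831e-01  9.56872305e-01 -1.41221538e-01]
 [ 0.00000000e+00  0.00000000e+00  0.00000000e+00  1.00000000e+00]]
hole_big [ 0.5977  0.2402 -0.0009] 0.62
hole_big [ 0.5475 -0.1821  0.0495] 0.38
hole_small [ 0.5349  0.172  -0.0028] 0.82
hole_small [ 0.5459 -0.1774  0.0531] 0.41
grip [0.5626 0.2082 0.0593] 0.56
```

View pics/wrist1.png

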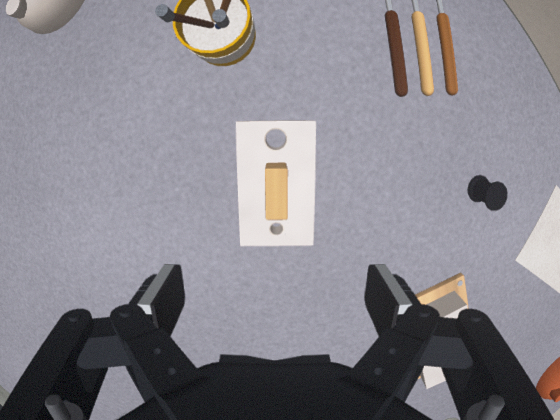

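The slab is well aligned with the tool: its corners are at (236,122), (316,121), (314,245) and (240,246), and its holes at (276,139) and (277,229). I'll turn the pixels into positions.

```bash
cat >> h.py <<'E'
from scipy.spatial.transform import Rotation as R
def ray(p,s,uv):
    d=np.array([uv[0]-p['cx'],uv[1]-p['cy']]); r=np.hypot(*d); th=r/p['fx']
    v=np.array([*(d/r*np.sin(th)),np.cos(th)]); T=p['tool_from_camera']; Q=R.from_quat(s['tool_rot']).as_matrix()
    return s['tcp_pos']+Q@T[:3,3], Q@T[:3,:3]@v
def at(p,s,uv,z):
    o,d=ray(p,s,uv); return o+d*(z-o[2])/d[2]
E
python3 - <<'E'
from h import *
s,p=shot('wrist','wrist1b.png')
c=[at(p,s,u,.03) for u in [(236,122),(316,121),(314,245),(240,246)]]
print(np.round(c,4),np.mean(c,0), [np.linalg.norm(c[i]-c[i-1]) for i in range(4)])
b,m=[at(p,s,u,.03) for u in [(276,139),(277,229)]]
print(b,m,np.linalg.norm(b-m),(b+m)/2,np.degrees(np.arctan2(*(b-m)[1::-1])))
for q in [(276,192)]: print(at(p,s,q,.07))
E
```

```text
[[0.5865 0.2856 0.03  ]
 [0.6453 0.2262 0.03  ]
 [0.5464 0.1281 0.03  ]
 [0.4866 0.1885 0.03  ]] [0.56619141 0.20711209 0.03      ] [np.float64(0.13933999727773758), np.float64(0.08366116552800408), np.float64(0.1393079301833261), np.float64(0.08498979798675531)]
[0.60225284 0.24276852 0.03      ] [0.53106366 0.17247086 0.03      ] 0.10004828407443521 [0.56665825 0.20761969 0.03      ] 44.63897770218742
[0.56783978 0.20985878 0.07      ]
```

Call:
move_arm([
  [[-1,0.0015,-0.005,-0.03,0.4],[-1,0,0,-0.045,0],[-1,0,0,-0.045,0],[-1,0,0,-0.04,0],[-1,0,0,-0.022,0],[-1,0,0,-0.01,0],[-1,0,0,0,0],[0.2,0,0,0,0]],
], newtons=60)

```text
t: 3.5
tcp_pos: [0.5687, 0.2048, 0.0404]
tool_rot: [0.926, 0.378, 0.001, 0.0]
force: [-0.1, -0.0, 0.8]
finger_gap: 0.859
gripper_force: 0.0
```

Call:
move_arm([
  [[1,0,0,0,0],[1,0,0,0,0],[1,0,0,0,0],[1,0,0,0,0],[1,0,0,0,0],[1,0,0,0,0]],
], newtons=80)

```text
t: 4.1
tcp_pos: [0.5679, 0.2054, 0.0405]
tool_rot: [0.926, 0.378, 0.001, 0.0]
force: [-1.9, 0.8, 6.3]
finger_gap: 0.242
gripper_force: 79.7
```

Call:
move_arm([
  [[1,0,0,0.005,0],[1,0,0,0.02,0],[1,0,0,0.035,0],[1,0,0,0.04,0],[1,0,0,0.03,0],[1,0,0,0.015,0],[1,0,0,0,0]],
])

```text
t: 4.8
tcp_pos: [0.5688, 0.2052, 0.1867]
tool_rot: [0.926, 0.378, 0.002, 0.001]
force: [0.6, 0.0, -3.3]
finger_gap: 0.244
gripper_force: 78.9
```

```bash
python3 - <<'E'
from h import *
s,p=shot('wrist','wrist2.png'); print(s['tcp_pos'],s['tool_rot'],s['force'],s['ft_torque'],s['finger_gap'])
E
```

```text
[0.56880205 0.20519472 0.18667062] [9.25837478e-01 3.77913311e-01 2.45637497e-03 6.77403636e-04] [ 0.58832608  0.03146147 -3.33198228] [-0.0119928  -0.0341846  -0.00964548] 0.24399475308340357
```

View pics/wrist2.png

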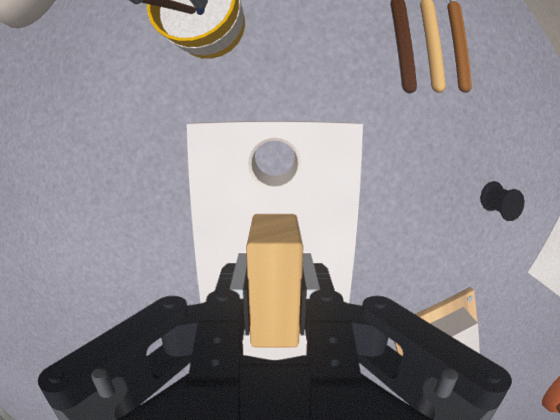

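The slab is held straight. The big hole's top rim is centred at about (274,162) and the far corners are at (187,124) and (362,124). Next I carry it past the lower half, so that the wrist camera sees the dowels beside the slab.

```bash
python3 - <<'E'
from h import *
s,p=shot('wrist')
Q=R.from_quat(s['tool_rot']).as_matrix()
zt=s['tcp_pos'][2]-.0105
for u in [(274,162),(187,124),(362,124)]:
    print(u,np.round(Q.T@(at(p,s,u,zt)-s['tcp_pos']),4))
E
```

```text
(274, 162) [ 0.0529 -0.0012  0.0105]
(187, 124) [ 0.0718 -0.0423  0.0105]
(362, 124) [0.0717 0.0404 0.0106]
```

Call:
move_arm([
  [[1,0.005,-0.02,0.0,3],[1,0.01,-0.038,0,5],[1,0.01,-0.045,0,5],[1,0.01,-0.045,0,5],[1,0.01,-0.045,0,5],[1,0.01,-0.045,0,2],[1,0.01,-0.045,0,0],[1,0.01,-0.045,0,0]],
])

```text
t: 5.7
tcp_pos: [0.6411, -0.1244, 0.1814]
tool_rot: [0.822, 0.569, -0.001, -0.002]
force: [0.9, 0.6, -3.4]
finger_gap: 0.241
gripper_force: 78.8
```

Call:
move_arm([
  [[1,0.01,-0.045,0.0,0],[1,0.01,-0.045,0,0],[1,0.005,-0.03,0,0],[1,0,-0.012,0,0],[1,0,0,0,0],[1,0,0,0,0]],
])

```text
t: 6.3
tcp_pos: [0.6662, -0.2531, 0.1824]
tool_rot: [0.822, 0.569, -0.001, -0.002]
force: [-0.2, 0.2, -3.5]
finger_gap: 0.243
gripper_force: 79.0
```

```bash
python3 - <<'E'
from h import *
s,p=shot('wrist','wrist3.png'); print(s['tcp_pos'],s['tool_rot'],s['force'])
for l in ['dowel_big','dowel_small']:
    for r in manip.mark_of(l,'wrist')[:2]: print(l,np.round(r['xyz'],4),round(r['confidence'],2))
E
```

```text
[ 0.66624778 -0.25310417  0.18244376] [ 8.22092819e-01  5.69348347e-01 -5.29251910e-04 -2.36138393e-03] [-0.19285481  0.20358573 -3.46774161]
dowel_big [ 0.5941 -0.0872  0.0479] 0.86
dowel_big [ 0.6697 -0.25    0.141 ] 0.46
dowel_small [ 0.5477 -0.1786  0.0508] 0.59
dowel_small [ 0.6676 -0.2479  0.1419] 0.55
```

View pics/wrist3.png

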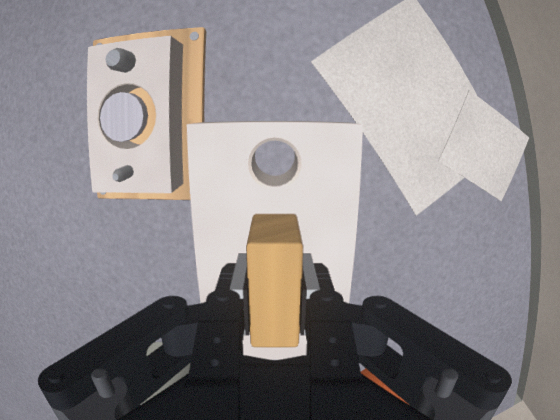

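The lower half shows at upper left, with the big dowel's tip near (118,62), the small one's near (124,173) and the block's corners near (89,46) and (170,37). I'll enlarge that region.

```bash
python3 - <<'E'
import cv2
a=cv2.imread('pics/wrist3.png')[25:205,75:215]
cv2.imwrite('pics/w3c.png',cv2.resize(a,None,fx=3.333,fy=3.333,interpolation=cv2.INTER_CUBIC))
E
```

```text
(no output)
```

View pics/w3c.png

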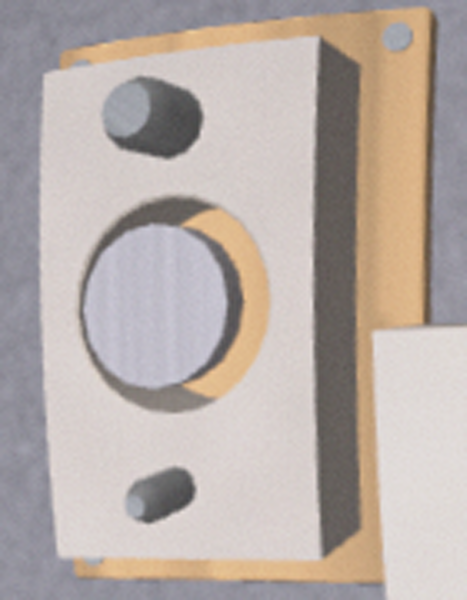

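```bash
python3 - <<'E'
from h import *
s,p=shot('wrist')
f=lambda u,z: at(p,s,(u[0]/3.3333+75,u[1]/3.3333+25),z)
c=[f(u,.052) for u in [(44,72),(319,38),(322,558),(57,556)]]
print(np.round(c,4),np.mean(c,0),[np.linalg.norm(c[i]-c[i-1]) for i in range(4)])
v=c[0]+c[1]-c[2]-c[3];print('edge yaw',np.degrees(np.arctan2(v[1],v[0])))
b,m=f((126,110),.078),f((140,505),.078)
print(b,m,np.linalg.norm(b-m),(b+m)/2,np.degrees(np.arctan2(*(b-m)[1::-1])))
print('pad',f((155,305),.062),'well',f((176,303),.052))
Q=R.from_quat(s['tool_rot']).as_matrix();print('tool x yaw',np.degrees(np.arctan2(Q[1,0],Q[0,0])),s['tcp_pos'],Q[:,2])
E
```

```text
[[ 0.5583 -0.051   0.052 ]
 [ 0.6355 -0.0831  0.052 ]
 [ 0.5838 -0.2114  0.052 ]
 [ 0.5055 -0.1801  0.052 ]] [ 0.57076482 -0.13142623  0.052     ] [np.float64(0.13945606441758016), np.float64(0.08364711513750285), np.float64(0.13835437089754404), np.float64(0.08431001247572623)]
edge yaw 67.91551233510191
[ 0.58941158 -0.08537638  0.078     ] [ 0.55363566 -0.17801181  0.078     ] 0.09930377183088424 [ 0.57152362 -0.13169409  0.078     ] 68.88337484012622
pad [ 0.57146029 -0.13144357  0.062     ] well [ 0.57288373 -0.13180612  0.052     ]
tool x yaw 69.5224439375757 [ 0.66720278 -0.25258452  0.18389596] [-0.00133635  0.00129904 -0.99999826]
```

Call:
move_arm([
  [[1,-0.01,0.012,0,-0.5],[1,-0.02,0.025,0,-0.5],[1,-0.025,0.03,0,0],[1,-0.025,0.03,0,0],[1,-0.012,0.016,0,0],[1,-0.0037,0.0054,-0.02,0],[1,0,0,-0.02,0],[1,0,0,0,0]],
])

```text
t: 7.3
tcp_pos: [0.5698, -0.1344, 0.1427]
tool_rot: [0.827, 0.563, -0.001, -0.002]
force: [-0.4, 1.0, -3.0]
finger_gap: 0.241
gripper_force: 79.2
```

Call:
move_arm([
  [[1,0,0,0,0],[1,0,0,0,0]],
])

```text
t: 7.5
tcp_pos: [0.5729, -0.1368, 0.1456]
tool_rot: [0.827, 0.562, 0.001, 0.001]
force: [-0.0, -0.1, -4.0]
finger_gap: 0.244
gripper_force: 79.2
```

```bash
python3 - <<'E'
from h import *
s,p=shot('wrist','wrist4.png')
Q=R.from_quat(s['tool_rot']).as_matrix();print('tool x yaw',np.degrees(np.arctan2(Q[1,0],Q[0,0])),s['tcp_pos'],Q[:,2],s['force'],s['t'])
a=cv2.imread('pics/wrist4.png')[100:280,180:380]
cv2.imwrite('pics/w4c.png',cv2.resize(a,None,fx=3,fy=3,interpolation=cv2.INTER_CUBIC))
E
```

```text
tool x yaw 68.42261449364979 [ 0.57289991 -0.13678349  0.14555981] [ 0.00249926 -0.00110355 -0.99999627] [-1.83238658e-03 -6.28770449e-02 -3.98115060e+00] 7.5
```

View pics/w4c.png

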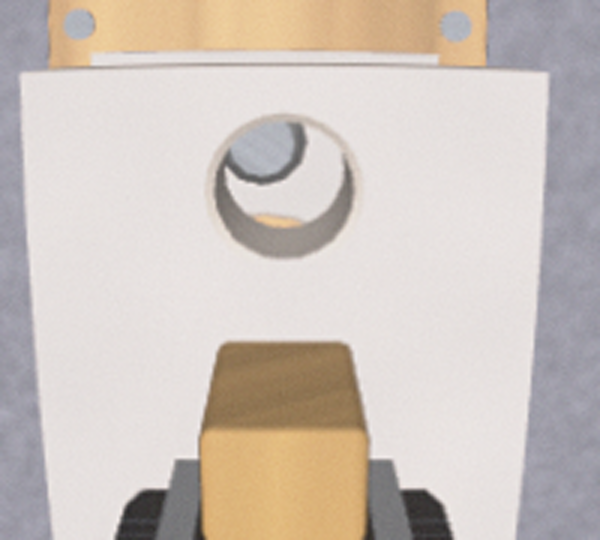

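Through the big hole, rim centred at (274,162), the big dowel's tip shows at (268,149), a little left of the centre. The lower block's far edge runs from (210.7,117.7) to (326,116.7). I'll work out the offset.

```bash
python3 - <<'E'
from h import *
s,p=shot('wrist');print(s['tcp_pos'],s['t'])
Q=R.from_quat(s['tool_rot']).as_matrix();o=s['tcp_pos']
g=lambda u,z: np.round(Q.T@(at(p,s,(u[0]/3+180,u[1]/3+100),z)-o),4)
zt=o[2]-.0105
print('hole',g((283,186),zt),'corners',g((20,72),zt),g((549,72),zt))
print('tip',g((264,148),.078),'block',g((92,53),.052),g((438,50),.052))
print('screws',g((79,24),.012),g((456,24),.012))
for n in ['x','y']: print(n,Q[:2,'xy'.index(n)])
E
```

```text
[ 0.57286423 -0.13692976  0.14557716] 7.55
hole [ 0.0532 -0.0004  0.0105] corners [ 0.0721 -0.0418  0.0104] [0.0721 0.0415 0.0106]
tip [ 0.053  -0.0045  0.0676] block [ 0.074  -0.0463  0.0934] [0.0744 0.0367 0.0937]
screws [ 0.0822 -0.0577  0.1334] [0.0818 0.048  0.1337]
x [0.36794711 0.92984671]
y [ 0.92984327 -0.36794537]
```

Call:
move_arm([
  [[1,-0.0033,0.0024,-0.007,0],[1,0,0,-0.008,0],[1,0,0,-0.005,0],[1,0,0,0,0],[1,0,0,0,0],[1,0,0,0,0]],
])

```text
t: 8.2
tcp_pos: [0.5687, -0.1343, 0.1244]
tool_rot: [0.827, 0.562, 0.0, 0.0]
force: [0.2, -0.2, -3.0]
finger_gap: 0.242
gripper_force: 79.4
```

```bash
python3 - <<'E'
from h import *
s,p=shot('wrist','wrist5.png')
Q=R.from_quat(s['tool_rot']).as_matrix();print('tool x yaw',np.degrees(np.arctan2(Q[1,0],Q[0,0])),s['tcp_pos'],Q[:,2],s['force'],s['t'])
a=cv2.imread('pics/wrist5.png')[100:280,180:380]
cv2.imwrite('pics/w5c.png',cv2.resize(a,None,fx=3,fy=3,interpolation=cv2.INTER_CUBIC))
E
```

```text
tool x yaw 68.39259717163311 [ 0.56871074 -0.1343327   0.12435605] [ 3.32671660e-04 -1.33513175e-04 -9.99999936e-01] [ 0.1886504  -0.22462904 -3.00667897] 8.2
```

View pics/w5c.png

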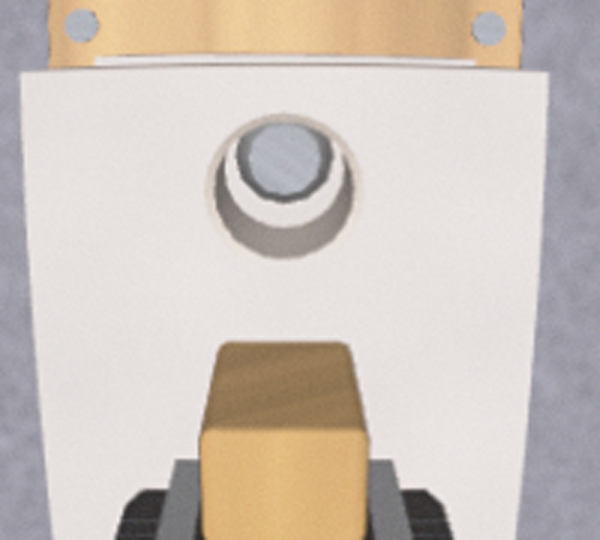

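The dowel tip now shows almost centred in the hole, at about crop (285,159), with the block's far edge from (95,60) to (475,62).

```bash
python3 - <<'E'
from h import *
s,p=shot('wrist')
Q=R.from_quat(s['tool_rot']).as_matrix();o=s['tcp_pos']
g=lambda u,z: np.round(Q.T@(at(p,s,(u[0]/3+180,u[1]/3+100),z)-o),4)
zt=o[2]-.0105
print(o,'hole',g((283,186),zt),'holebottom',g((284,170),zt-.03),'corners',g((20,72),zt),g((549,72),zt))
print('tip',g((285,159),.078),'block',g((95,57),.052),g((475,60),.052))
print('screws',g((82,24),.012),g((489,29),.012))
E
```

```text
[ 0.56879095 -0.13432825  0.12450455] hole [ 0.0532 -0.0004  0.0105] holebottom [ 0.0518 -0.0002  0.0405] corners [ 0.0721 -0.0418  0.0105] [0.0721 0.0415 0.0105]
tip [ 0.0532 -0.      0.0465] block [ 0.0733 -0.0416  0.0725] [0.0726 0.0416 0.0725]
screws [ 0.0817 -0.0525  0.1125] [0.0803 0.0531 0.1125]
```

Aligned to within a millimetre, with about -0.4° of twist left. I lower it to just above the pad.

Call:
move_arm([
  [[1,0,0,-0.004,-0.4],[1,0,0,-0.005,0],[1,0,0,-0.005,0],[1,0,0,-0.004,0],[1,0,0,0,0],[1,0,0,0,0]],
])

```text
t: 8.9
tcp_pos: [0.5684, -0.1341, 0.106]
tool_rot: [0.829, 0.559, -0.0, -0.0]
force: [0.3, 0.8, -3.3]
finger_gap: 0.243
gripper_force: 79.4
```

Call:
move_arm([
  [[1,0,0,-0.003,0],[1,0,0,-0.003,0],[1,0,0,-0.003,0],[1,0,0,-0.002,0],[1,0,0,0,0],[1,0,0,0,0]],
])

```text
t: 9.5
tcp_pos: [0.5689, -0.1344, 0.0959]
tool_rot: [0.829, 0.559, 0.0, 0.001]
force: [-0.4, 0.3, 5.7]
finger_gap: 0.246
gripper_force: 80.5
```

Call:
move_arm([
  [[1,0,0,-0.0015,0],[1,0,0,-0.0015,0],[1,0,0,0,0],[1,0,0,0,0]],
])

```text
t: 9.9
tcp_pos: [0.5689, -0.1344, 0.0931]
tool_rot: [0.829, 0.559, 0.0, 0.001]
force: [-0.8, 0.4, 6.8]
finger_gap: 0.246
gripper_force: 80.5
```

Call:
move_arm([
  [[1,0,0,-0.001,0],[1,0,0,-0.0005,0],[1,0,0,0,0],[1,0,0,0,0]],
])

```text
t: 10.3
tcp_pos: [0.569, -0.1344, 0.0925]
tool_rot: [0.829, 0.559, 0.0, 0.001]
force: [-1.9, 0.1, 10.1]
finger_gap: 0.241
gripper_force: 81.3
```

Call:
move_arm([
  [[1,0,0,-0.0006,0],[1,0,0,0,0],[1,0,0,0,0],[1,0,0,0,0]],
])

```text
t: 10.7
tcp_pos: [0.569, -0.1344, 0.0925]
tool_rot: [0.829, 0.559, 0.0, 0.001]
force: [-2.2, 0.4, 15.0]
finger_gap: 0.242
gripper_force: 81.8
```

```bash
python3 - <<'E'
from h import *
s,p=shot('side','side6.png');print(s['tcp_pos'],s['force'],s['ft_torque'])
W=p['world_to_cam']@np.array([.5705,-.132,.06,1]);u=int(p['fx']*W[0]/W[2]+p['cx']);v=int(p['fy']*W[1]/W[2]+p['cy'])
a=p['img'][max(0,v-60):v+60,max(0,u-80):u+80,::-1]
cv2.imwrite('pics/s6c.png',cv2.resize(a,None,fx=4.5,fy=4.5,interpolation=cv2.INTER_CUBIC));print(u,v)
E
```

```text
[ 0.56897939 -0.13442216  0.09246907] [-2.2437131   0.3616858  15.01542658] [ 0.32229369  0.72564061 -0.02403426]
296 193
```

View pics/s6c.png

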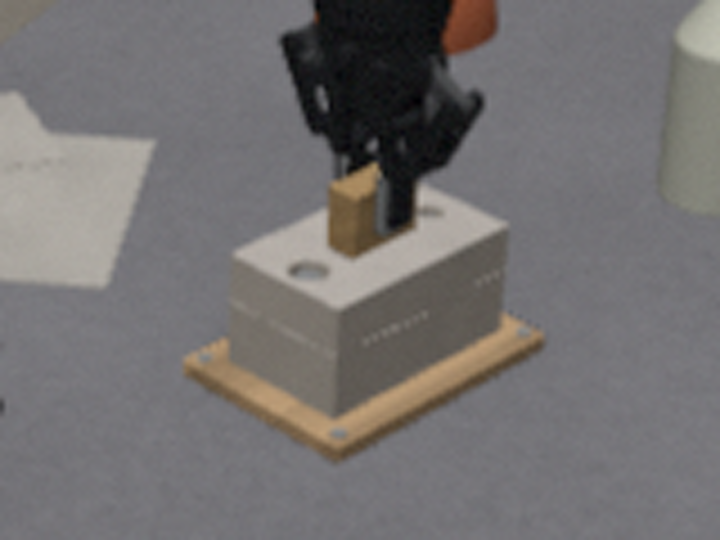

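The side view shows the halves closed: the seam is a hairline from crop (235,305) through (335,345) to (505,275). The push is 15 N and the arm has stopped against the block. I hold this for over 2 s.

Call:
move_arm([
  [[1,0,0,0,0],[1,0,0,0,0],[1,0,0,0,0],[1,0,0,0,0],[1,0,0,0,0],[1,0,0,0,0],[1,0,0,0,0],[1,0,0,0,0]],
])

```text
t: 11.55
tcp_pos: [0.569, -0.1344, 0.0925]
tool_rot: [0.829, 0.559, 0.0, 0.001]
force: [-2.5, 0.5, 15.4]
finger_gap: 0.242
gripper_force: 81.8
```

Call:
move_arm([
  [[1,0,0,0,0],[1,0,0,0,0],[1,0,0,0,0],[1,0,0,0,0],[1,0,0,0,0],[1,0,0,0,0],[1,0,0,0,0],[1,0,0,0,0]],
])

```text
t: 12.35
tcp_pos: [0.569, -0.1344, 0.0925]
tool_rot: [0.829, 0.559, 0.0, 0.001]
force: [-3.0, 0.6, 14.7]
finger_gap: 0.244
gripper_force: 81.8
```

Call:
move_arm([
  [[1,0,0,0,0],[1,0,0,0,0],[1,0,0,0,0],[1,0,0,0,0],[1,0,0,0,0],[1,0,0,0,0],[1,0,0,0,0],[1,0,0,0,0]],
])

```text
t: 13.15
tcp_pos: [0.569, -0.1344, 0.0925]
tool_rot: [0.829, 0.559, 0.0, 0.001]
force: [-2.0, 0.7, 15.0]
finger_gap: 0.24
gripper_force: 81.8
```

Call:
move_arm([
  [[1,0,0,0,0],[1,0,0,0,0],[1,0,0,0,0],[1,0,0,0,0],[1,0,0,0,0]],
])

```text
t: 13.65
tcp_pos: [0.569, -0.1344, 0.0925]
tool_rot: [0.829, 0.559, 0.0, 0.001]
force: [-3.0, 0.2, 14.3]
finger_gap: 0.246
gripper_force: 81.8
```

```bash
python3 -c "
from h import *
s=manip.sense();print(s['t'],s['tcp_pos'],s['force'],s['gripper_force'])
if 8<s['force'][2]<25: print(manip.sign_off())"
```

```text
13.65 [ 0.56897892 -0.13444145  0.09247372] [-2.98592154  0.24692139 14.34695914] 81.81181311607361
the job is handed in; nothing more can be done
None
```

The upper half is seated on both dowels and was held shut with about 15 N for nearly 3 s; I handed the job in at 13.65 s, still gripping and pressing, with no verdict returned.

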